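# Take the left-hand rotor nut off the bench centrifuge

### The arm

A 7-joint arm with a two-finger parallel gripper is mounted at the origin on the work surface. World frame = base frame: x ahead of the robot, y to its left, z up, the work surface at z = 0. Lengths are in mm, angles in rad, forces in N, time in s.
With the tool pointing down it reaches from about 400 to 875 mm from the base axis. Payload 19.3 kg.
Tool frame: the origin (TCP) lies at the very end of the fingers, on their centre line; the grasp point (between the pads) lies 19 mm behind it (grip_point_offset is the z of the grasp point in the tool frame, in mm); z points along the fingers, x is the direction in which the jaws open and shut, and the axes are right-handed (so a half turn about z gives the same grasp; the last joint's range is limited). The gripper opens to 85 mm and grips with 20 to 120 N. Pads are 22 mm wide; open, the fingers measure 114 mm over their backs; the gripper's body (76 mm by 85 mm) begins 54 mm behind the grasp point. The pads swing forward as they close: fully open they stand 13 mm farther back than shut.
Start: joints at [-1.258, 0.521, -0.036, 1.599, 0.021, 1.021, -0.113], TCP at [233.467, 579.748, 231.291] pointing down, gripper open.
Joint ranges: [-2.91, 2.91], [-0.3, 2.13], [-1.5, 1.42], [0.17, 2.43], [-1.26, 4.41], [0.16, 1.93], [-2.52, 2.52]. Speed limits (rad/s): [1.89, 1.89, 2.39, 2.39, 3.01, 3.01, 3.01].

### API

Orientations are given as a 3x3 rotation matrix whose columns are the frame's x, y, z axes.
In Python, from workcell import movep, movel, goto_joints, open_gripper, clamp, wait, inverse_kinematics, read_state, camera, PlanningError, finish_job, grip_point_offset gives the robot as it stands. Calls block until the motion is done:
- movep(position, orientation): joint-space move of the TCP to a pose.
- movel(position, frame=None, max_speed=150, guard=None): straight line of the TCP; frame=None keeps the orientation; max_speed is the mean speed in mm/s. With guard (N) it stops when the force on the tool has changed by that much, and returns True; else False.
- goto_joints(angles): joint-space move.
- open_gripper() and clamp(): open the fingers fully, or close them until they stop; the grip force is fixed at half the most.
- wait(seconds).
- inverse_kinematics(position, orientation): joint angles nearest the present ones, or None.
- read_state(): the state.
- camera(name): name is "side" or "top" or "wrist"; returns a dict with "image" (420x560x3 uint8, blue, green, red), "range_z" (420x560 float32, mm along the optical axis (not along the pixel's ray), 0 where there is no reading), "fx", "fy", "cx", "cy" (pixels), "cam_to_world" (4x4, takes a point from camera to world coordinates). Camera axes: x right, y up, looking along -z (the intrinsics and any distortion apply to the point x, -y, -z); pixel columns grow to the right and rows downward; lengths in mm; the calibration is good to about 2 mm. A picture is of the moment at which its call begins.
A pose or a line that the arm cannot do raises PlanningError and nothing moves.
- finish_job(): hands the job in, once; it reports no verdict.
The state is a dict: "time": time; "qpos": joint angles; "qvel": joint speeds; "joint_efforts": joint torques, N m; "eef_pos": TCP position; "tool_rot": TCP orientation; "ft_force": force on the tool from outside, world axes, zero at the start; "torque": the same for the moment, N m; "finger_gap": finger opening in mm.
Only numpy, scipy, OpenCV 4.12 (cv2) and the standard library are available. Lean on these libraries where they do the work, as an engineer would, in place of code of your own. Each camera call takes 0.05 s, during which the arm holds its last target.

### The job

Unscrew the blue nut that holds the rotor of the centrifuge and stand it upright, wing up, in the empty bay of the green parts tray. Its thread is left-handed, so it loosens clockwise seen from above: feel that it eases rather than tightens, do not force the thread, press the rotor down or pull on the nut before it has run off, and do not drop it. Leave the other things on the bench where they are.

Things in the scene. Friction and masses are not known exactly. Their poses are not given: they have to be found in the camera images.
- nut_grip (a point): Centre of the wing of the blue rotor nut. The nut is a round cap, 48 mm diameter, 33 mm high, 0.11-0.18 kg; on its top stands the wing, a bar 46 mm long, 16 mm thick, 29 mm high, gripped across its thickness. The point is on the nut's axis, 46.5 mm above its lower rim, 13.5 mm above the cap's flat top, 14.5 mm below the wing's top. x along the wing, y across it, z up.
- spindle (a point): Point on the axis of the centrifuge's upright fixed spindle, at the rotor's hub face (95 mm above the table), where the nut's rim stands at the start. The spindle reaches 26 mm above it: lift the nut 30 mm to clear. The nut has about 1.5 mm sideways play on it. A grip off the axis or a hand that does not rise with the nut loads the thread; over 30 N between nut and spindle damages it.
- centrifuge: The whole bench centrifuge without its lid: beige housing 200 x 200 mm, 82 mm high, with a lower control strip 45 mm deep and 60 mm high on its -x side; origin at the centre of its underside, below the spindle. Fixed, does not move.
- nut: The same nut; origin on its axis at the lower rim. Two lugs inside run in the spindle's coarse thread. It breaks loose at about 0.1 N m, eases, then turns freely and climbs as it turns clockwise; how fast and how far must be felt (it runs off in 0.3 to 0.6 turn and then lifts straight off). It stays where it is left. A pull that meets resistance means it is still on the thread.
- rotor (a joint): Height of the aluminium rotor (156 mm diameter) on its spring washer (5 N per mm), in m: 0 to 0.0015 at the start, clamped with 8 to 15 N by the tight nut; 0.003 when loose; falls when pressed down or when the nut is turned the wrong way, which gets ever stiffer; below -0.002 it is damaged.
- tray: Green parts tray, 110 x 170 mm outside, walls 4 mm thick and 22 mm high, floor 4 mm above the table, split in two bays by a wall across the middle of its long (y) side; origin at the centre of its underside. Fixed.
- bay_empty (a point): Centre of the floor of the tray's empty bay (inside 102 mm along the tray's x, 79 mm along its y), 4 mm above the table.
- spare_ring: Dark steel ring, 44 mm diameter, 8 mm high, lying in the tray's other bay; origin at the centre of its underside. Leave it.
- rack: White rack, 100 x 190 mm, with green-capped tubes up to 109 mm high; fixed; origin at the centre of its underside. Leave it.
- bottle: White bottle, 68 mm diameter, 170 mm high; bystander.
- jar: Clear jar with red cap, 70 mm diameter, 70 mm high; bystander.
- timer: Grey bench timer, 60 x 75 x 22 mm; bystander.
- wrench: Steel wrench, 150 mm long, lying flat; bystander, not needed.
There are look-alikes about, which are no part of the job. Leave any purple, red or yellow look-alike of the tray alone.

How it is judged (in metres and radians):
On the way, in this order (a step that is already met when the one before it is completed fails the run):
1. the nut, still on the spindle, has been backed off along its thread (at least 4.5 mm up) (z of nut in the frame of spindle between 0.0045 and 0.02 m and horizontal distance between nut and spindle below 0.004 m), for 0.1 s.
2. the nut has been lifted clear of the spindle (z of nut in the frame of spindle above 0.03 m), for 0.1 s.
At the end, for the whole second after the job is handed in: The nut stands upright (within 0.12 rad, wing up) on the floor of the tray's empty bay (rim within 3 mm of the floor), wholly inside it (axis within 30 mm of the bay's centre along the tray's x and 20 mm along its y), released and at rest (x of nut in the frame of bay_empty between -0.03 and 0.03 m and y of nut in the frame of bay_empty between -0.02 and 0.02 m and z of nut in the frame of bay_empty below 0.003 m and angle between nut's own z axis and vertical below 0.12 rad and linear speed of nut below 0.02 m/s); the robot touches nothing.
It fails at once if the rotor is forced down more than 2 mm (nut tightened or pressed) (value of joint rotor below -0.002 m).
It fails at once if the thread is forced: more than 30 N between nut and centrifuge spindle (contact force between nut and centrifuge above 30 N).
It fails at once if the nut is dropped (falls free faster than 0.6 m/s) (linear speed of nut above 0.6 m/s and contact force between nut and the fingers below 0.05 N).
It fails at once if a bystander is moved more than 30 mm (distance of any of spare_ring, bottle, jar, timer, wrench from where it was at the start of the episode above 0.03 m).
It also fails if it takes over 64 s, if anything falls off the work surface, if the arm or the gripper's body presses on something with over 40 N, if the wrist force passes 120 N, or if a joint passes its speed limit or range.

## Working session

There is one attempt and no reset: what is moved stays moved. The work goes in short steps, each a Python script; the robot and the scene stay as the last script left them, time stands still between calls to the robot, and variables do not carry over. Pictures are saved under pics/ and viewed, and the job is handed in when it is done.

```bash
ls; mkdir -p pics
python3 - <<'E'
from workcell import *
import cv2, numpy as np
s=read_state(); print(s, grip_point_offset)
for n in ["side","top","wrist"]:
    c=camera(n); cv2.imwrite(f"pics/{n}0.png",c["image"]); np.savez(f"{n}0.npz",**c)
    print(n,c["fx"],c["fy"],c["cx"],c["cy"],np.round(c["cam_to_world"],3).tolist(),[k for k in c])
E
```

```text
pics
{'time': 0.0, 'qpos': array([-1.25820631,  0.52199436, -0.03628916,  1.59998427,  0.02120513,
        1.02109289, -0.11277163]), 'qvel': array([-0.00018281, -0.00093925,  0.00072602,  0.00062652, -0.00076915,
       -0.00185303, -0.00084879]), 'joint_efforts': array([-1.48407522e-03, -9.27104545e+01,  1.97970517e+00, -3.69918001e+01,
        1.79836352e-02,  8.22145696e-03, -6.32537376e-05]), 'eef_pos': array([233.37848563, 579.44467302, 230.74690557]), 'tool_rot': array([[ 3.73521449e-01,  9.27621490e-01, -3.13426904e-04],
       [ 9.27620904e-01, -3.73521566e-01, -1.04811202e-03],
       [-1.08932294e-03,  1.00750972e-04, -9.99999402e-01]]), 'ft_force': array([ 0.17206621, -0.41075939, -0.28626946]), 'torque': array([-0.02729303,  0.02845764,  0.01347406]), 'finger_gap': 85.65251122358781} -18.700000000000003
side 501.9004369121608 501.9004369121608 285.4597215120161 214.4749081118155 [[0.938, 0.199, -0.282, 91.293], [-0.345, 0.503, -0.792, -1123.438], [-0.016, 0.841, 0.541, 931.409], [0.0, 0.0, 0.0, 1.0]] ['image', 'range_z', 'fx', 'fy', 'cx', 'cy', 'cam_to_world']
top 384.24426707135217 384.24426707135217 282.1251580189456 205.50177194595818 [[-0.007, 0.99, -0.138, 376.939], [-1.0, -0.007, 0.004, 105.603], [0.003, 0.138, 0.99, 1313.919], [0.0, 0.0, 0.0, 1.0]] ['image', 'range_z', 'fx', 'fy', 'cx', 'cy', 'cam_to_world']
wrist 335.4170879202591 335.4170879202591 281.27066375183483 214.58867856199282 [[0.374, -0.883, -0.284, 160.476], [0.928, 0.355, 0.116, 609.347], [-0.001, -0.307, 0.952, 373.132], [0.0, 0.0, 0.0, 1.0]] ['image', 'range_z', 'fx', 'fy', 'cx', 'cy', 'cam_to_world']
```

View pics/side0.png

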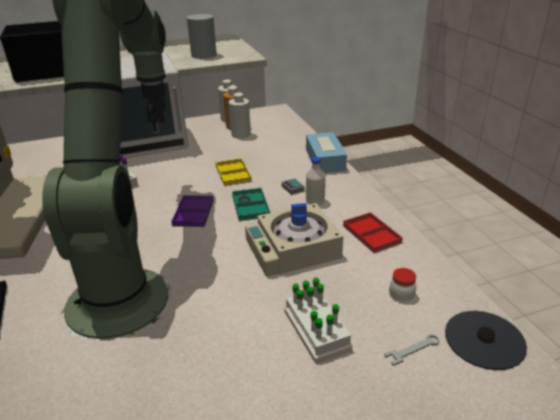

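View pics/top0.png

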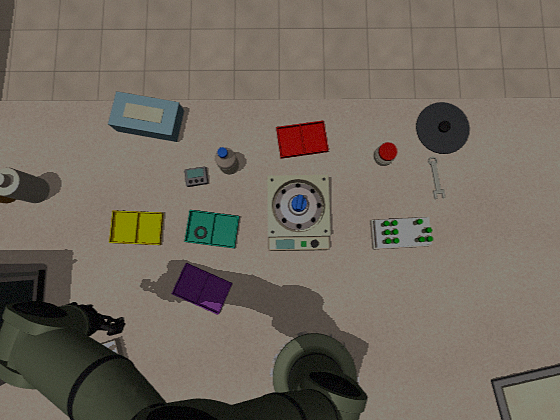

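View pics/wrist0.png

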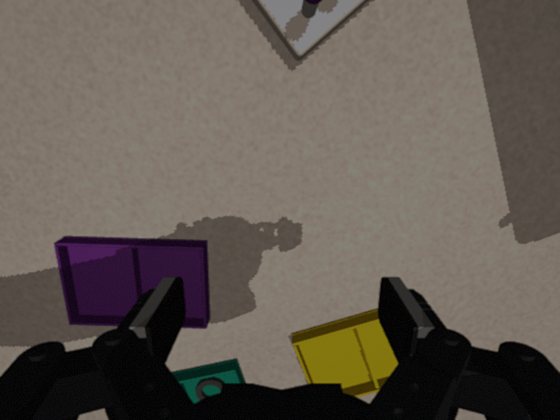

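Top view: 
- **Blue:** the nut on the rotor is at (299,203). The bottle cap (223,153) and the blue box (147,115) could be mistaken for it. 
- **Trays:** the green one is at (212,228), with the ring in its left bay (201,232) and its right bay (227,230) empty. Yellow (137,228), purple (203,288) and red (302,139) are look-alikes.

I choose the nut at (299,203) and the right bay of the green tray, then check both in a close crop.

```bash
cat > h.py <<'E'
import cv2, numpy as np
def ray(c,u,v):
    d=np.array([(u-c["cx"])/c["fx"],-(v-c["cy"])/c["fy"],-1.0])
    T=c["cam_to_world"]; return T[:3,3],T[:3,:3]@d
def onz(c,u,v,z):
    o,d=ray(c,u,v); return o+d*(z-o[2])/d[2]
def cloud(c):
    h,w=c["range_z"].shape; u,v=np.meshgrid(np.arange(w),np.arange(h)); r=c["range_z"]
    P=np.stack([(u-c["cx"])/c["fx"]*r,-(v-c["cy"])/c["fy"]*r,-r],-1)
    T=c["cam_to_world"]; return P@T[:3,:3].T+T[:3,3]
def hsv(c): return cv2.cvtColor(c["image"],cv2.COLOR_BGR2HSV)
E
python3 - <<'E'
from h import *
c=dict(np.load("top0.npz")); 
H=hsv(c); P=cloud(c)
cv2.imwrite("pics/crop0.png",cv2.resize(c["image"][170:260,175:345],None,fx=4.5,fy=4.5,interpolation=cv2.INTER_CUBIC))
m=cv2.inRange(H,(105,120,40),(128,255,255)); m[:,:270]=0; m[:,340:]=0; m[:170]=0;m[255:]=0
n,l,st,ce=cv2.connectedComponentsWithStats(m); print(st,ce)
k=1+np.argmax(st[1:,4]); pts=P[l==k]; print(np.percentile(pts,[2,50,98],axis=0).round(1))
print("nut", onz(c,*ce[k],128))
for z in (95,): pass
# rotor outline: housing top contour beige ; rotor by depth
m=cv2.inRange(H,(65,90,40),(92,255,255)); m[:200]=0;m[255:]=0;m[:,:180]=0;m[:,245:]=0
n,l,st,ce=cv2.connectedComponentsWithStats(m);k=1+np.argmax(st[1:,4]);print(st[k],ce[k])
cn=np.argwhere(l==k)[:,::-1].astype(np.float32); 
W=np.array([onz(c,u,v,22)[:2] for u,v in cn],np.float32); r=cv2.minAreaRect(W); print("tray",r)
print("tray z",np.percentile(P[l==k][:,2],[5,50,95]))
# housing by depth height
Z=P[:,:,2]; mm=((Z>70)&(Z<90)); sub=np.zeros_like(mm); sub[165:245,255:345]=mm[165:245,255:345]
print("housing",cv2.minAreaRect(P[sub][:,:2].astype(np.float32)))
E
```

```text
[[     0      0    560    420 235014]
 [   292    195     15     17    186]] [[279.48474133 209.50539968]
 [298.77956989 202.67741935]]
[[527.7  28.7 111. ]
 [549.8  49.7 131.2]
 [570.9  70.2 159.4]]
nut [550.84436592  49.04814498 128.        ]
[ 184  210   55   38 1421] [212.9598874  228.23293455]
tray ((480.96221923828125, 339.0411376953125), (169.26568603515625, 109.59092712402344), 82.21772766113281)
tray z [-0.87015043  3.98895701 22.38842714]
housing ((537.5087890625, 47.04145431518555), (199.6854248046875, 226.25314331054688), 89.89468383789062)
```

View pics/crop0.png

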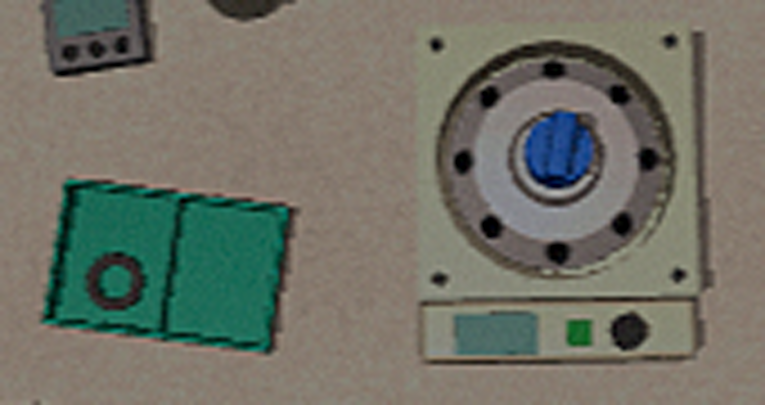

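The crop confirms both. The blue winged nut is at the rotor centre with its wing roughly along world x, the tray measures 170x110 mm, and the right bay is empty. Next I check wrist-turn feasibility and get close views.

Run:
```python
from workcell import *
import numpy as np
def R(a): # tool x direction at world yaw a, z down
    x=np.array([np.cos(a),np.sin(a),0]); z=np.array([0,0,-1.]); return np.stack([x,np.cross(z,x),z],1)
for d in range(-180,181,30):
    q=inverse_kinematics([550,49,200],R(np.radians(d))); print(d,None if q is None else np.round(q,2))
```

```text
-180 [ 0.62  0.77 -1.27  1.79  0.79  1.21  2.25]
-150 [-0.93  0.81  1.23  1.86 -0.86  1.12 -2.  ]
-120 [-0.93  0.81  1.23  1.86 -0.86  1.12 -1.47]
-90 [-0.68  0.54  0.69  1.85 -0.43  0.9  -1.36]
-60 [-0.64  0.52  0.63  1.85 -0.38  0.9  -0.88]
-30 [-0.61  0.51  0.58  1.85 -0.35  0.89 -0.39]
0 [-0.54  0.49  0.48  1.85 -0.28  0.88  0.07]
30 [-0.48  0.47  0.38  1.84 -0.22  0.87  0.54]
60 [-0.38  0.46  0.25  1.84 -0.15  0.87  0.99]
90 [-0.3   0.45  0.13  1.83 -0.08  0.87  1.45]
120 [-0.19  0.44 -0.01  1.83  0.01  0.87  1.89]
150 [-0.09  0.45 -0.14  1.82  0.08  0.88  2.35]
180 [ 0.62  0.77 -1.27  1.79  0.79  1.21  2.25]
```

```bash
cat >> h.py <<'E'
def R(a):
    x=np.array([np.cos(a),np.sin(a),0]); z=np.array([0,0,-1.]); return np.stack([x,np.cross(z,x),z],1)
E
python3 - <<'E'
from workcell import *
from h import *
movep([550,49,225],R(np.radians(90)))
s=read_state(); print(s["time"],s["qpos"].round(3),s["eef_pos"],s["ft_force"])
c=camera("wrist"); np.savez("w1.npz",**c); cv2.imwrite("pics/w1.png",c["image"])
E
```

```text
2.3583 [-0.314  0.417  0.156  1.808 -0.08   0.922  1.449] [550.00261831  49.91841782 224.96330051] [-0.21257478 -0.29102629  0.8051066 ]
```

View pics/w1.png

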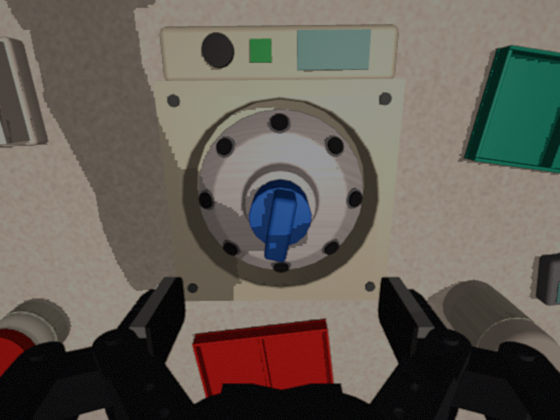

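Run:
```python
from h import *
for f in ("w1","top0","side0"):
    c=dict(np.load(f+".npz")); H=hsv(c); P=cloud(c)
    m=cv2.inRange(H,(105,120,30),(128,255,255))>0
    m&=(abs(P[:,:,0]-550)<45)&(abs(P[:,:,1]-49)<45)
    Z=P[:,:,2]; top=m&(Z>154)&(Z<164); cap=m&(Z>122)&(Z<133)
    print(f,m.sum(),top.sum(),cap.sum(),"ztop",np.median(Z[top]),"zcap",np.median(Z[cap]))
    T=P[top][:,:2]; r=cv2.minAreaRect(T.astype(np.float32)); ctr=T.mean(0); d=np.linalg.svd(T-ctr)[2][0]
    print("  wing rect",np.round(r[0],2),np.round(r[1],1),round(r[2],1),"mean",ctr.round(2),"yaw",np.degrees(np.arctan2(d[1],d[0])).round(1))
    # housing screws dark spots / housing edges z 82
    hm=(abs(Z-82)<4)&(P[:,:,0]>445)&(P[:,:,0]<660)&(abs(P[:,:,1]-49)<110)
    rr=cv2.minAreaRect(P[hm][:,:2].astype(np.float32)); print("  housing",np.round(rr[0],2),np.round(rr[1],1),rr[2])
c=dict(np.load("w1.npz")); g=cv2.cvtColor(c["image"],cv2.COLOR_BGR2GRAY)
P=cloud(c);Z=P[:,:,2]
n,l,st,ce=cv2.connectedComponentsWithStats((g<45).astype(np.uint8))
for k in range(1,n):
    if 60<st[k,4]<500: print(ce[k].round(1),st[k,4],np.median(Z[l==k]).round(1),onz(c,*ce[k],82)[:2].round(1))
```

```text
w1 3504 1432 1630 ztop 156.78878650867694 zcap 128.95279388101017
  wing rect [550.16  49.25] [15.9 45. ] 80.0 mean [548.97  49.28] yaw -10.3
  housing [551.18  49.28] [200.8 200.8] 0.637902021408081
top0 189 65 97 ztop 156.39808439646526 zcap 128.3129644473613
  wing rect [549.31  49.41] [15.8 43.3] 83.0 mean [548.33  48.54] yaw 169.3
  housing [550.13  46.95] [199.5 200.5] 89.89973449707031
side0 252 39 71 ztop 156.65914245507304 zcap 128.97674970976914
  wing rect [548.44  44.25] [17.  41.3] 89.6 mean [547.99  42.77] yaw -6.7
  housing [549.89  47.51] [203.4 210.5] 1.1604115962982178
[535.2  56. ] 337 8.8 [433.9 247. ]
[278.9 121.8] 242 77.5 [483.4  48.1]
[334.8 145.2] 211 77.9 [502.2  95. ]
[224.  146.3] 214 77.8 [503.2   2.1]
[205.3 200. ] 209 77.5 [549.9 -16.8]
[355.1 198.5] 177 77.7 [548.4 115.1]
[230.  248.2] 182 77.4 [596.    2.9]
[331.3 247.9] 150 77.9 [595.6  96.4]
[192.3 287.7] 66 83.7 [637.2 -35.3]
```

Wrist and top views agree that the nut is at about (550,49), wing yaw is -10°, wing top is at 157 mm and cap top at 128.5 mm, as the sizes require. I now refine the centre across the jaws by guarded touches with the open fingers.

Run:
```python
from workcell import *
from h import *
a=np.radians(80); d=np.array([np.cos(a),np.sin(a),0]); c=np.array([550.2,49.2,0])
movep(c+[0,0,185],R(a)); 
movel(c+[0,0,134],max_speed=100)
s=read_state(); print(s["time"],s["eef_pos"].round(2),s["ft_force"].round(2),s["torque"].round(3),s["finger_gap"])
res=[]
for sg in (1,-1):
    movel(c+sg*27*d+[0,0,134],max_speed=80)
    f0=read_state()["ft_force"]
    g=movel(c+sg*42*d+[0,0,134],max_speed=12,guard=3)
    s=read_state(); p=s["eef_pos"]; print(sg,g,s["time"],((p-c)@d).round(2),p.round(2),(s["ft_force"]-f0).round(2)); res.append((p-c)@d)
    movel(c+sg*25*d+[0,0,134],max_speed=80)
print("centre offset along jaw",np.mean(res), "half",(res[0]-res[1])/2)
movel(c+[0,0,134],max_speed=100)
s=read_state(); print(s["time"],s["eef_pos"].round(2))
cc=camera("wrist"); np.savez("w2.npz",**cc); cv2.imwrite("pics/w2.png",cc["image"])
```

```text
3.35 [550.64  49.18 134.72] [ 0.08 -0.08  0.2 ] [ 0.07  -0.001  0.025] 85.51203520474887
1 True 4.5833 34.76 [556.13  83.45 133.79] [-0.27 -2.9   1.35]
-1 True 6.4333 -35.4 [544.01  14.35 133.93] [1.04 3.58 1.88]
centre offset along jaw -0.31761774444187196 half 35.08024928845357
7.1167 [550.1   49.51 133.88]
```

View pics/w2.png

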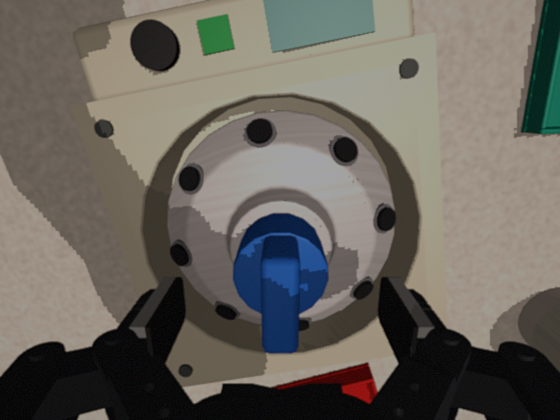

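Both touches agree with vision (0.3 mm off) and the wing is lined up with the jaws (285,240)-(281,350). I clamp at TCP z = 131, which leaves 3 mm over the cap, and check the side forces.

Run:
```python
from workcell import *
from h import *
a=np.radians(80); d=np.array([np.cos(a),np.sin(a),0]); c=np.array([550.2,49.2,0])-0.3*d
movel(c+[0,0,131],max_speed=20)
s0=read_state(); print(s0["time"],s0["eef_pos"].round(2),s0["ft_force"].round(2),s0["torque"].round(3))
clamp()
for i in range(3):
    s=read_state(); print(s["time"],s["eef_pos"].round(2),s["ft_force"].round(2),s["torque"].round(3),s["finger_gap"],s["qpos"].round(3)); wait(0.1)
```

```text
7.4667 [550.04  48.52 130.85] [-0.38  0.76  0.34] [ 0.006  0.01  -0.012]
8.1083 [550.2   48.92 131.11] [-0.38 -0.64  2.24] [-0.04   0.127 -0.073] 15.060332058593922 [-0.318  0.547  0.169  1.888 -0.133  0.719  1.323]
8.2083 [550.17  48.92 131.07] [-1.06 -0.27  2.31] [ 0.01   0.169 -0.012] 15.035725248994696 [-0.318  0.547  0.169  1.888 -0.133  0.719  1.323]
8.3083 [550.17  48.91 131.06] [-0.68 -0.45  3.38] [ 0.027  0.148 -0.056] 14.797375684020537 [-0.318  0.547  0.169  1.888 -0.133  0.719  1.323]
```

```bash
cat > turn.py <<'E'
from workcell import *
from h import *
import json,sys
def turn(st,nsteps,step,pitch,kz,kxy,fb,lim=12,spd=15):
    """st: dict x,y,z,yaw(deg) commanded. clockwise = yaw down"""
    for i in range(nsteps):
        st["yaw"]-=step; st["z"]+=pitch*step/360
        movel([st["x"],st["y"],st["z"]],frame=R(np.radians(st["yaw"])),max_speed=spd)
        s=read_state(); f=np.mean([s["ft_force"]],0)-fb
        print(round(s["time"],2),round(st["yaw"],1),"z",round(st["z"],2),s["eef_pos"].round(2),"f",f.round(1),"tz",s["torque"][2].round(3),"gap",round(s["finger_gap"],1),flush=True)
        st["z"]+=np.clip(kz*f[2],-0.6,0.6); st["x"]+=np.clip(kxy*f[0],-.3,.3); st["y"]+=np.clip(kxy*f[1],-.3,.3)
        json.dump(st,open("st.json","w"))
        if np.abs(f).max()>lim: print("LIMIT"); return False
    return True
E
python3 - <<'E'
from turn import *
a=np.radians(80); d=np.array([np.cos(a),np.sin(a),0]); c=np.array([550.2,49.2,0])-0.3*d
st=dict(x=c[0],y=c[1],z=131.,yaw=80.)
turn(st,5,3,10,0.03,0.0,np.array([-.3,-.3,.3]))
E
```

```text
8.66 77.0 z 131.08 [550.27  48.92 131.2 ] f [0.1 0.6 4.3] tz -0.078 gap 15.3
8.91 74.0 z 131.3 [550.26  48.98 131.35] f [0.7 0.4 4.1] tz -0.121 gap 15.3
9.16 71.0 z 131.5 [550.21  48.96 131.52] f [1.2 0.4 3.5] tz -0.012 gap 14.8
9.41 68.0 z 131.69 [550.15  48.93 131.66] f [1.3 0.7 3.4] tz -0.08 gap 14.5
9.66 65.0 z 131.88 [550.09  48.96 131.81] f [-0.2 -0.   3.1] tz -0.031 gap 15.0
```

Run:
```python
from turn import *
st=json.load(open("st.json"))
turn(st,8,4,18,0.04,0.03,np.array([-.3,-.3,.3]))
c=camera("wrist"); np.savez("w3.npz",**c); cv2.imwrite("pics/w3.png",c["image"])
c=camera("top"); np.savez("t3.npz",**c)
```

```text
9.91 61.0 z 132.17 [550.12  49.03 132.09] f [-0.3  0.2  1.2] tz 0.002 gap 15.0
10.16 57.0 z 132.42 [550.09  49.04 132.33] f [-0.3  0.1  0.7] tz -0.004 gap 14.7
10.41 53.0 z 132.64 [550.1   49.03 132.55] f [ 0.3  1.1 -0.6] tz 0.006 gap 14.9
10.66 49.0 z 132.82 [550.15  49.03 132.77] f [ 0.5  1.8 -2.3] tz 0.039 gap 15.1
10.91 45.0 z 132.93 [550.16  49.02 132.88] f [ 0.   0.6 -1.8] tz -0.016 gap 14.9
11.16 41.0 z 133.06 [550.14  49.06 133.03] f [-0.3  0.7 -1.3] tz 0.009 gap 15.0
11.41 37.0 z 133.21 [550.12  49.06 133.18] f [ 0.9 -0.1 -1.6] tz 0.005 gap 15.3
11.66 33.0 z 133.35 [550.16  49.06 133.3 ] f [ 0.4  0.4 -1.8] tz 0.008 gap 15.1
```

View pics/w3.png

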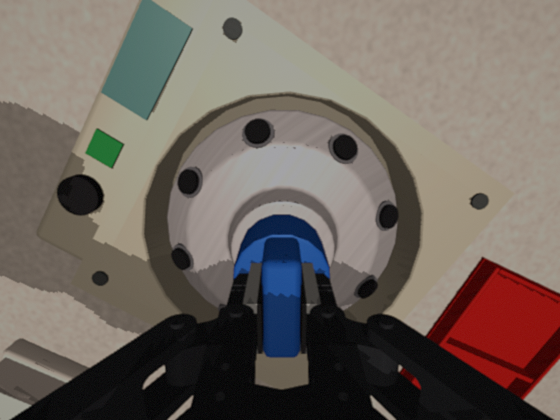

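The torque fell from -0.12 N m to about 0, so the nut eases in this direction. The picture shows the wing at (281,300) still centred between the fingers and turning with them. I continue, following the climb by force.

Run:
```python
from turn import *
st=json.load(open("st.json"))
turn(st,14,5,16,0.05,0.03,np.array([-.3,-.3,-.9]))
```

```text
12.01 28.0 z 133.5 [550.16  49.09 133.45] f [-0.2  0.1  0. ] tz 0.01 gap 14.9
12.26 23.0 z 133.72 [550.17  49.11 133.69] f [ 0.4 -0.1 -0.1] tz 0.008 gap 15.0
12.51 18.0 z 133.94 [550.16  49.07 133.85] f [-0.4 -0.4  0.2] tz 0.001 gap 15.0
12.76 13.0 z 134.17 [550.15  49.06 134.12] f [ 0.7 -0.5 -0.9] tz -0.03 gap 15.1
13.01 8.0 z 134.35 [550.21  49.06 134.32] f [ 0.2  0.5 -0. ] tz 0.025 gap 15.0
13.26 3.0 z 134.57 [550.18  49.05 134.52] f [-0.4  1.6 -1.1] tz 0.045 gap 14.8
13.51 -2.0 z 134.74 [550.17  49.12 134.68] f [ 0.5  0.4 -0.4] tz 0.011 gap 14.9
13.76 -7.0 z 134.94 [550.17  49.1  134.88] f [0.1 0.3 0.7] tz 0.015 gap 14.4
14.01 -12.0 z 135.2 [550.19  49.15 135.16] f [-0.1  0.2  0.6] tz 0.021 gap 14.9
14.26 -17.0 z 135.45 [550.19  49.14 135.41] f [0.2 0.4 0.4] tz -0.028 gap 14.8
14.51 -22.0 z 135.69 [550.19  49.13 135.66] f [-0.2  0.9 -0. ] tz 0.002 gap 15.1
14.76 -27.0 z 135.91 [550.18  49.18 135.89] f [-0.1  0.4  1.2] tz -0.019 gap 15.0
15.01 -32.0 z 136.19 [550.16  49.2  136.16] f [-0.4  0.2  1.9] tz -0.021 gap 14.8
15.26 -37.0 z 136.51 [550.21  49.19 136.48] f [ 0.1 -0.6  2.3] tz 0.002 gap 15.3
```

Run:
```python
from turn import *
st=json.load(open("st.json"))
try: turn(st,19,5,18,0.06,0.03,np.array([-.3,-.3,-.9]))
except PlanningError as e: print(e)
s=read_state(); print(s["qpos"].round(2))
c=camera("side"); np.savez("s4.npz",**c); cv2.imwrite("pics/s4.png",cv2.resize(c["image"][150:280,200:400],None,fx=4,fy=4,interpolation=cv2.INTER_CUBIC))
```

```text
15.51 -42.0 z 136.88 [550.26  49.12 136.85] f [ 0.2 -0.3  0.7] tz -0.039 gap 14.7
15.76 -47.0 z 137.17 [550.21  49.13 137.09] f [ 0.2 -0.1  1.3] tz 0.033 gap 14.9
16.01 -52.0 z 137.49 [550.28  49.11 137.47] f [ 1.1 -0.6  1.1] tz -0.015 gap 14.6
16.26 -57.0 z 137.81 [550.29  49.08 137.77] f [ 1.4 -0.6  1. ] tz -0.018 gap 15.1
16.51 -62.0 z 138.12 [550.31  49.07 138.11] f [1.6 0.2 2.2] tz -0.014 gap 14.5
16.76 -67.0 z 138.5 [550.31  49.1  138.46] f [0.3 0.4 1.9] tz 0.019 gap 15.3
17.01 -72.0 z 138.87 [550.35  49.1  138.81] f [ 1.1 -0.7  2. ] tz 0.016 gap 15.0
17.26 -77.0 z 139.24 [550.39  49.06 139.17] f [1.6 1.1 0.5] tz -0.042 gap 15.0
17.51 -82.0 z 139.52 [550.39  49.1  139.47] f [1.1 1.3 1.7] tz 0.061 gap 14.8
17.76 -87.0 z 139.87 [550.46  49.13 139.81] f [ 0.8 -0.4  2.8] tz 0.008 gap 14.8
18.01 -92.0 z 140.29 [550.45  49.09 140.19] f [0.6 0.2 0.6] tz 0.031 gap 15.1
18.26 -97.0 z 140.57 [550.47  49.06 140.5 ] f [1.1 0.1 0.9] tz -0.033 gap 14.8
18.51 -102.0 z 140.88 [550.52  49.12 140.84] f [0.3 0.5 1.2] tz 0.006 gap 14.7
18.76 -107.0 z 141.2 [550.55  49.11 141.17] f [ 1.3 -0.1  1.9] tz -0.013 gap 14.9
19.01 -112.0 z 141.56 [550.55  49.08 141.49] f [0.9 0.4 1.4] tz 0.005 gap 15.2
19.26 -117.0 z 141.9 [550.58  49.15 141.84] f [0.7 0.4 3. ] tz -0.031 gap 14.8
19.51 -122.0 z 142.33 [550.58  49.12 142.25] f [ 0.4 -0.2  2. ] tz -0.053 gap 14.8
19.76 -127.0 z 142.7 [550.6   49.1  142.61] f [1.4 0.3 2.1] tz 0.009 gap 15.1
20.01 -132.0 z 143.08 [550.6   49.16 142.95] f [ 0.4 -0.1  1.1] tz 0.016 gap 14.3
[-0.9   0.88  1.15  1.91 -0.95  1.04 -1.62]
```

View pics/s4.png

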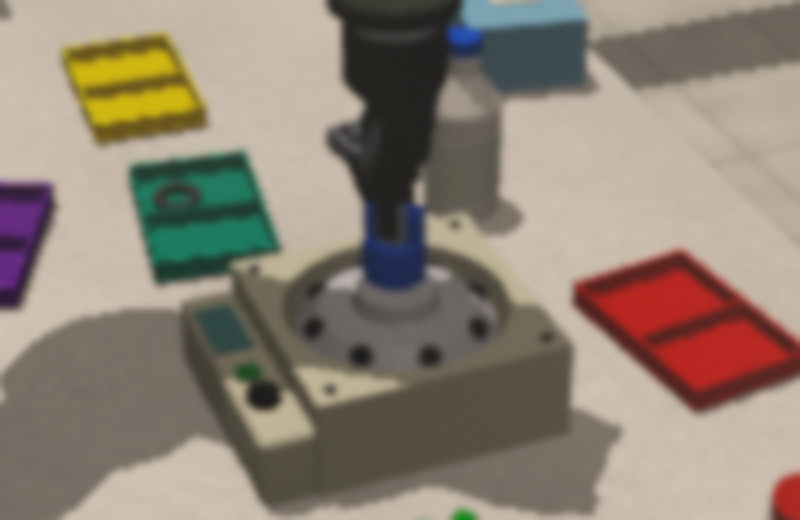

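Turned 212° and climbed about 12 mm. The side view shows the nut upright in the jaws above the hub at (395,250). I turn it a little more, then try a gentle guarded pull.

Run:
```python
from turn import *
st=json.load(open("st.json"))
try: turn(st,4,5,24,0.06,0.03,np.array([-.3,-.3,-.9]))
except PlanningError as e: print(e)
for dz in (1.5,1.5):
    g=movel([st["x"],st["y"],st["z"]+dz],max_speed=8,guard=4); s=read_state()
    print(g,s["time"],s["eef_pos"].round(2),s["ft_force"].round(2))
    if g: break
    st["z"]+=dz
json.dump(st,open("st.json","w"))
```

```text
20.31 -137.0 z 143.48 [550.62  49.17 143.39] f [0.2 0.8 1. ] tz 0.007 gap 15.0
20.56 -142.0 z 143.87 [550.65  49.16 143.77] f [-0.2  1.1  1.2] tz 0.028 gap 15.2
20.81 -147.0 z 144.28 [550.63  49.2  144.16] f [0.4 0.8 0.2] tz 0.002 gap 14.8
21.06 -152.0 z 144.63 [550.66  49.21 144.53] f [ 1.   0.6 -0.5] tz 0.041 gap 14.9
False 21.3917 [550.77  49.34 146.19] [-0.78  0.11 -1.07]
False 21.725 [550.74  49.36 147.64] [-0.34 -0.23 -0.22]
```

The pull meets no resistance, so the nut is off the thread. I lift it straight up with a guard.

Run:
```python
from turn import *
st=json.load(open("st.json"))
g=movel([st["x"],st["y"],st["z"]+6],max_speed=15,guard=5); s=read_state(); print(g,s["time"],s["eef_pos"].round(2),s["ft_force"].round(2))
if not g:
    g=movel([st["x"],st["y"],190],max_speed=40,guard=6); s=read_state(); print(g,s["time"],s["eef_pos"].round(2),s["ft_force"].round(2),s["qpos"].round(2))
    c=camera("side"); np.savez("s5.npz",**c); cv2.imwrite("pics/s5.png",cv2.resize(c["image"][130:270,200:400],None,fx=4,fy=4,interpolation=cv2.INTER_CUBIC))
# empty bay centre from top picture: edges at z=22 rim
c=dict(np.load("top0.npz")); H=hsv(c); P=cloud(c)
m=cv2.inRange(H,(65,90,40),(92,255,255)); m[:200]=0;m[255:]=0;m[:,:180]=0;m[:,245:]=0
n,l,st_,ce=cv2.connectedComponentsWithStats(m);k=1+np.argmax(st_[1:,4])
Q=P[l==k]; Q=Q[Q[:,2]>-3]
r=cv2.minAreaRect(Q[:,:2].astype(np.float32)); print("tray depth rect",r)
b=cv2.boxPoints(r); print(b.round(1))
v=Q[(Q[:,2]>18)]; print("rim",cv2.minAreaRect(v[:,:2].astype(np.float32)))
w=dict(np.load("w1.npz"));Pw=cloud(w);Hw=hsv(w);mw=(cv2.inRange(Hw,(65,90,40),(92,255,255))>0)&(Pw[:,:,1]>200);
print("wrist view corner region",np.percentile(Pw[mw],[0.5,99.5],axis=0).round(1))
g=cv2.cvtColor(c["image"],cv2.COLOR_BGR2GRAY)
```

```text
False 22.275 [550.72  49.37 153.61] [ 1.16 -0.29 -1.73]
False 23.3333 [550.63  49.34 189.79] [-0.76 -0.43 -0.5 ] [-0.95  0.89  1.29  1.87 -0.94  1.17 -1.96]
tray depth rect ((466.06304931640625, 260.33270263671875), (337.4404602050781, 116.92521667480469), 79.1697006225586)
[[376.9 105.6]
 [491.8  83.6]
 [555.2 415.1]
 [440.3 437. ]]
rim ((465.3257751464844, 259.6832580566406), (335.88763427734375, 115.72096252441406), 79.1697006225586)
wrist view corner region [[419.2 250.2   1.5]
 [533.7 338.7  22.9]]
```

View pics/s5.png

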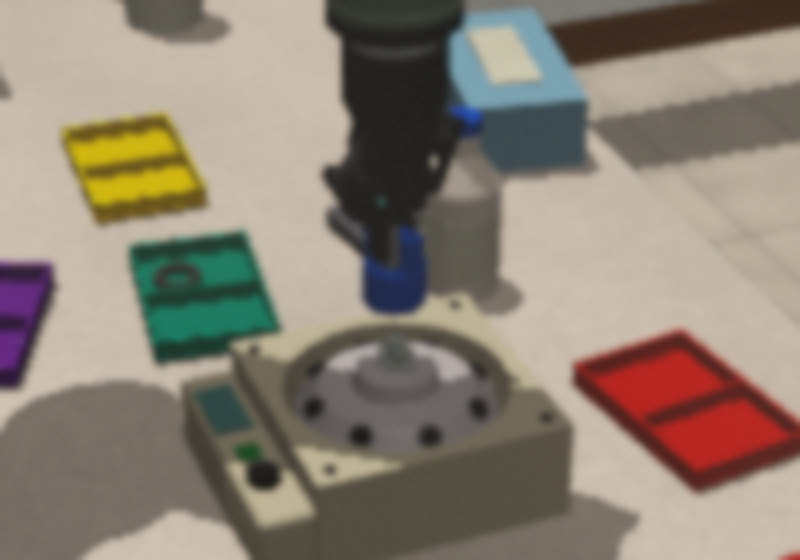

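The nut is clear of the spindle, upright in the jaws at (395,270). The depth rectangle above is spoiled by zero readings, so I use the ray-cast one: 169x110 mm, centre (481,339), long axis 82.2°. That puts the empty bay's centre at (475.3,297.9). I carry the nut over it and check from above before lowering.

Run:
```python
from turn import *
b=np.array([475.3,297.9])
movel([b[0],b[1],190],frame=R(np.radians(-98)),max_speed=110)
movel([b[0],b[1],95],max_speed=80)
wait(0.2)
s=read_state(); print(s["time"],s["eef_pos"].round(2),s["ft_force"].round(2),s["qpos"].round(2),s["finger_gap"])
for n in ("wrist","top","side"):
    c=camera(n); np.savez(f"{n}6.npz",**c); im=c["image"]
    P=cloud(c);H=hsv(c); m=(cv2.inRange(H,(105,120,25),(128,255,255))>0)&(abs(P[:,:,0]-475)<50)&(abs(P[:,:,1]-298)<50)&(c["range_z"]>0)
    if m.sum(): print(n,m.sum(),np.percentile(P[m],[1,50,99],axis=0).round(1).tolist())
    if n=="side": im=cv2.resize(im[130:270,160:360],None,fx=4,fy=4)
    cv2.imwrite(f"pics/{n}6.png",im)
```

```text
27.425 [475.37 298.02  95.23] [-0.15 -0.87 -0.23] [-1.29  0.89  1.    1.91 -0.97  0.92 -1.51] 14.997956135758278
wrist 7306 [[454.9, 277.0, 66.3], [488.1, 297.2, 118.8], [498.3, 317.7, 122.6]]
top 19 [[447.4, 258.1, 82.6], [457.1, 284.2, 93.5], [463.6, 294.9, 288.6]]
side 139 [[449.8, 270.0, 64.8], [464.6, 280.9, 86.3], [493.1, 300.1, 121.3]]
```

View pics/wrist6.png

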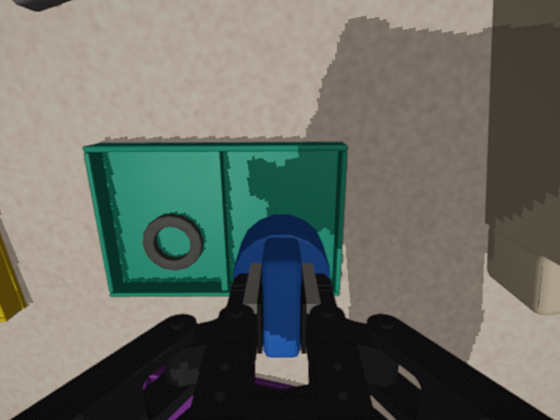

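View pics/side6.png

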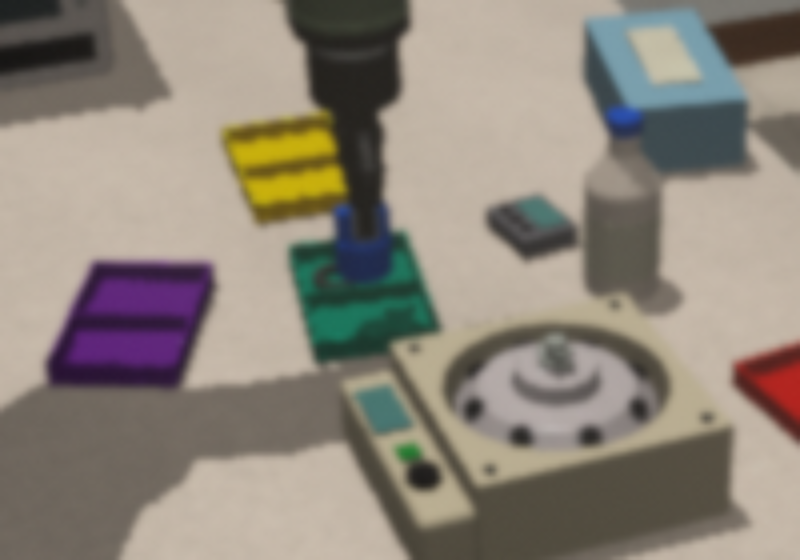

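Run:
```python
from h import *
c=dict(np.load("wrist6.npz"));P=cloud(c);H=hsv(c)
m=(cv2.inRange(H,(65,90,25),(92,255,255))>0)&(c["range_z"]>0)&(P[:,:,2]>18)&(P[:,:,2]<26)
m=cv2.morphologyEx(m.astype(np.uint8),cv2.MORPH_OPEN,np.ones((2,2)))>0
Q=P[m][:,:2].astype(np.float32); r=cv2.minAreaRect(Q); print(r, cv2.boxPoints(r).round(1).tolist())
t=(cv2.inRange(H,(105,120,25),(128,255,255))>0)&(P[:,:,2]>115); print(np.median(P[t][:,2]))
```

```text
((486.7275390625, 342.2242431640625), (184.75804138183594, 146.85549926757812), 82.35074615478516) [[401.70001220703125, 260.3999938964844], [547.2000122070312, 240.89999389648438], [571.7999877929688, 424.0], [426.20001220703125, 443.6000061035156]]
120.8854100633616
```

Run:
```python
from h import *
c=dict(np.load("wrist6.npz"))
for p in [(84,147),(348,143),(342,296),(112,297),(221,151)]: print(p,onz(c,*p,22).round(1))
a=[onz(c,*p,22) for p in [(84,147),(348,143),(342,296),(112,297)]]; ctr=np.mean(a,0); print(ctr)
```

```text
(84, 147) [546.5 414.6  22. ]
(348, 143) [525.7 248.6  22. ]
(342, 296) [416.2 261.7  22. ]
(112, 297) [438.8 428.9  22. ]
(221, 151) [531.9 329.1  22. ]
[481.77115903 338.44808599  22.        ]
```

The wrist view gives a tray centre of (481.8,338.4), within 1 mm of the top view's. The hand is over the bay centre, so I lower with a guard.

Run:
```python
from turn import *
b=[475.5,297.6]
movel([*b,46],max_speed=50); wait(0.1)
f0=read_state()["ft_force"]
g=movel([*b,36],max_speed=8,guard=4); s=read_state()
print(g,s["time"],s["eef_pos"].round(2),(s["ft_force"]-f0).round(2))
c=camera("side"); cv2.imwrite("pics/s7.png",cv2.resize(c["image"][150:250,190:290],None,fx=6,fy=6,interpolation=cv2.INTER_CUBIC))
```

```text
True 29.675 [475.43 297.58  38.81] [-1.83  0.07 10.96]
```

View pics/s7.png

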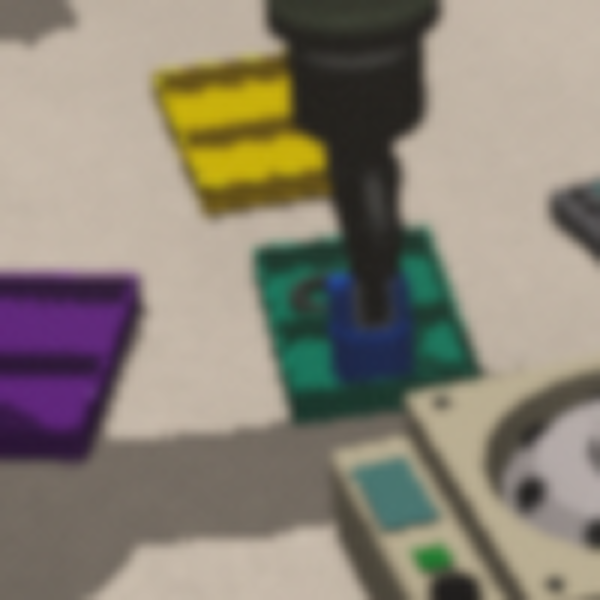

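The nut touched down at TCP z = 38.8, which matches the floor, and stands in the empty bay at (370,340) in the crop. I release it and back off.

Run:
```python
from turn import *
open_gripper(); s=read_state(); print(s["time"],s["ft_force"].round(2),s["finger_gap"])
movel([475.5,297.6,150],max_speed=70)
s=read_state(); print(s["time"],s["eef_pos"].round(1),s["ft_force"].round(2))
c=camera("wrist"); cv2.imwrite("pics/w8.png",c["image"])
P=cloud(c);H=hsv(c); t=(cv2.inRange(H,(105,120,25),(128,255,255))>0)&(c["range_z"]>0)&(P[:,:,2]<75)&(P[:,:,2]>30)&(abs(P[:,:,0]-475)<50)&(abs(P[:,:,1]-298)<50)
Z=P[:,:,2]; top=t&(Z>61)&(Z<71); print("wing top z",np.median(Z[top]),cv2.minAreaRect(P[top][:,:2].astype(np.float32)),"range z in top",np.percentile(Z[top],[5,95]),"cap",np.median(Z[t&(Z>32)&(Z<42)]))
c=camera("top"); cv2.imwrite("pics/t8.png",c["image"])
```

```text
30.4083 [-0.03  0.51 -0.03] 85.57292539900573
32.15 [475.4 297.5 149.7] [0.24 0.09 0.32]
wing top z 64.56289755831497 ((474.99493408203125, 297.4501647949219), (15.446512222290039, 45.052330017089844), 81.46715545654297) range z in top [62.74230719 65.69015481] cap 36.67497400141173
```

View pics/w8.png

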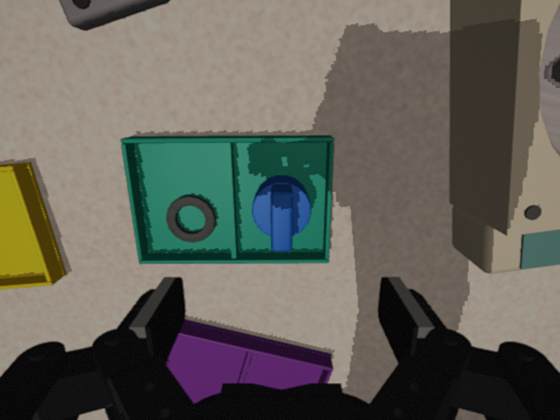

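View pics/t8.png

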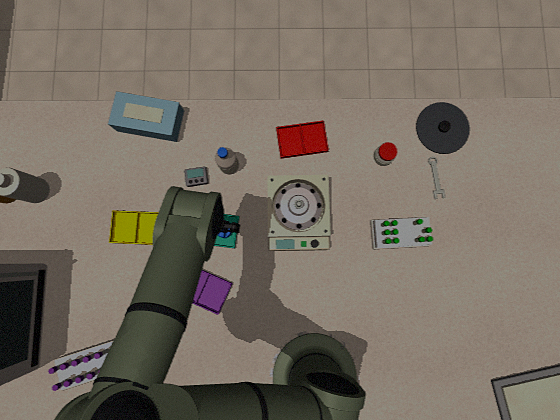

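The nut stands wing-up in the middle of the empty bay (281,210 in the wrist view). Its wing top is at 64.6 mm and cap top at 36.7 mm (expected 66 and 37), centred at (475.0,297.5). The hand is clear and the bystanders are where they were.

```bash
python3 -c "
from workcell import *
finish_job(); print(read_state()['time'])"
```

```text
the job is handed in; nothing more can be done
the job is handed in; nothing more can be done
```

I unscrewed the blue nut clockwise and stood it upright, wing up, in the empty bay of the green tray. I handed the job in at about 32 s, and no verdict is reported.

- **Unscrewing:** I found the nut in the top and wrist views and centred the grip with two guarded touches. The torque peaked at about 0.12 N m, then eased to nearly zero. I followed the climb by force through 232° (about 13.6 mm up). The force on the hand stayed under about 5 N while turning. A gentle guarded pull then met no resistance, and I lifted the nut clear.
- **Placing:** The nut touched the bay floor under guard, with about an 11 N peak against the 4 N threshold. It now stands within about 1 mm of the measured bay centre. The cap top is at 36.7 mm (37 expected) and the wing top at 64.6 mm (66 expected), within camera error. The hand is open and clear, and in the last pictures the other things are where they were.
- **Disagreements:**
  - The side view put the wing about 5 mm off in y from the other two views, with few pixels, so I left it out.
  - Two depth-based rectangle fits of the tray were spoiled by bad readings. I used the ray-cast rim instead, where the top and wrist views agree within 1 mm.
  - The nut's height in the jaws was about 1 mm off, probably from a small slip at the start of the turn. The guarded lowering allowed for that.

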